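Refit a washed cooker knob and hold it pressed

TASK

One knob of the two-burner gas hob was pulled off for washing and lies on the worktop with its hollow side up. Turn it over, line up the flat in its bore with the flat on the bare valve stem, and push it fully onto the stem; then press the knob right in against the valve's spring, as for lighting a burner, and keep it pressed: finish while the robot is still holding it down. Do not knock over or shift the moka pot, the lemon or the glass.

Things in the scene. Friction and masses are not known exactly. Their poses are not given: they have to be found in the camera images.
- hob: fixed two-burner gas hob, steel top, 280 (x) x 400 (y) x 60 mm high; origin at the centre of its underside on the worktop, x from its front (knob side) to its back. Two upright valves stand on the deck at hob x = -0.102, y = +-0.1: one has its knob, the other is bare; which is which changes. Black pan supports, 32 mm above the deck, are centred at hob x = 0.048, y = +-0.1
- stem_tip (a point): centre of the top end of the bare brass valve stem, 28 mm above the deck when not pressed: a vertical D-shaft, 10 mm in diameter, one flat 1.5 mm from its axis facing the burners; top 2 mm tapered. The point's x axis is the direction the flat faces (the hob's x), z is up. The stem does not turn. A ring 33 mm wide, 2 mm high, surrounds its foot
- stem (a joint): how far the bare stem is pressed in, in m: 0 released, 0.006 fully in. A spring pushes it back up: about 3.6 N starts it and 9 N holds it fully in
- valve_fitted: the other valve, fixed, with an identical knob in place and at off: its nose points to the burners. Origin on the valve's axis at deck height, x axis the direction of the nose
- knob: loose hollow knob, black plastic, about 45 g: a bar with flat parallel sides, 56 mm long (x), 26 wide (y), 32 high (z); one end flat (x = -26 mm), the other a half-round nose (x = +30 mm). Origin on the bore's axis in the plane of the open mouth; z points from mouth to flat crown, x to the nose. It starts lying on its crown, mouth up (z axis down); it can stand on its flat end
- knob_seat (a point): centre of the bottom of the knob's D bore, on its axis, 20 mm from the mouth plane. The bore is in a grey boss, begins 3 mm inside the mouth, is 11.6 mm wide, its flat 2.3 mm from the axis on the nose side. This point meets stem_tip when the knob is fully on; the mouth is then 8 mm above the deck (2 mm when pressed fully in)
- knob_nose (a point): the outermost point of the knob's round nose at mid-height, 30 mm from the bore's axis; a thin steel index line on the crown runs to it. Fitted, the nose points the way the stem's flat faces, to the burners, as on the other knob
- moka_pot: moka pot, aluminium, 98 mm wide and 174 mm high, standing on the hob's -y pan support; origin at its underside
- lemon: lemon, 78 x 55 x 56 mm, lying on the worktop; origin at its underside
- glass: small drinking glass, 49 mm wide, 62 mm high, on the worktop; origin at its underside
There are look-alikes about, which are no part of the job. What is shaped like the knob but orange, purple or red is not meant.

How it is judged:
On the way, in this order (a step that is already met when the one before it is completed fails the run):
1. the knob has been turned over, hollow side down (angle between knob's own z axis and vertical below 0.3 rad), for 0.2 s.
2. the knob is fully on the bare stem, nose over the flat (distance between knob_seat and stem_tip below 0.003 m and x of knob_nose in the frame of stem_tip above 0.027 m), for 0.2 s.
At the end, for the whole second after the job is handed in: the knob is fully on the bare stem (bore bottom within 3 mm of the stem's tip), upright within 0.12 rad, nose within about 25 degrees of where the flat faces, the stem pressed in more than 4 of its 6 mm, the robot still pressing or gripping the knob (over 2 N), at rest (all of step 2 and angle between knob's own z axis and vertical below 0.12 rad and value of joint stem above 0.004 m and contact force between any of the fingers, the arm and knob above 2 N and linear speed of knob below 0.02 m/s); the arm keeps its last pose, push and grip.
It fails at once if the moka pot is shifted or tipped (distance of moka_pot from where it was at the start of the episode above 0.03 m or angle between moka_pot's own z axis and vertical above 0.3 rad).
It fails at once if the lemon is shifted (distance of lemon from where it was at the start of the episode above 0.03 m).
It fails at once if the glass is shifted or tipped (distance of glass from where it was at the start of the episode above 0.03 m or angle between glass's own z axis and vertical above 0.5 rad).
It also fails if it takes over 72 s, if anything falls off the work surface, if the arm or the gripper's body presses on something with over 40 N, if the wrist force passes 120 N, or if a joint passes its speed limit or range.

ROBOT

A 6-joint arm with a two-finger parallel gripper is mounted at the origin on a cart in front of the work surface, level with it; the furniture and walls round the work are solid. World frame = base frame: x ahead of the robot, y to its left, z up, the work surface at z = 0. Lengths are in m, angles in rad, forces in N, time in s.
With the tool pointing down it reaches from about 0.35 to 0.85 m from the base axis. Payload 8.1 kg.
Tool frame: the origin (TCP) lies on the mounting face of the last link; the fingertips stand 186 mm ahead of it and the grasp point (between the pads) lies 167 mm ahead of it; z points along the fingers, y is the line along which they close (so a half turn about z gives the same grasp; the last joint's range is limited). The gripper opens to 93 mm and grips with 3 to 60 N. Pads are 15 mm wide; open, the fingers measure 128 mm over their backs; the gripper's body (75 mm by 188 mm) begins 65 mm behind the grasp point.
Start: joints at [-1.403, 0.13, 1.488, -0, 1.523, -0.085], TCP at [0.15, -0.581, 0.405] pointing down, gripper open.
Joint ranges: [-2.96, 2.96], [-0.89, 2.26], [0.02, 2.5], [-1.34, 4.48], [0, 2.73], [-2.66, 2.66]. Speed limits (rad/s): [2.39, 2.39, 2.79, 3.14, 3.14, 3.14].

INTERFACE

Orientations are given as a rotation vector (axis times angle).
In Python, from plant import * gives the robot as it stands. The module is installed in compiled form; this text tells all that it offers.
- The arm moves only by the tool arm_command, never from a script. Its argument "increments" is a list of rows, each a list of 6 numbers: the shift along the tool's x, y, z in units of 0.2 m (1.0 is 0.2 m), then the turn, a rotation vector about the tool's x, y, z in units of pi rad (1.0 is pi rad). A call has exactly 5 rows; each row is the pose to reach, as a shift and turn from the pose commanded when the call began, along the tool's axes at that moment, turning the shorter way round; what a row does not reach only later rows make up. A row lasts 1/8 s, in which the tool goes at most 62.5 mm and 10.7 degrees, less where a joint would pass 70% of its speed; a pose out of reach is approached as far as the arm can. A call with a number of a shift or a turn outside -1 to 1 is refused whole. A call with a gripper value outside its range is refused whole. "fingers" is the closure, from -1 (fully open) to 1 (shut), set as the call begins (left out, the last holds). The fingers move at their own pace and stop on an object; "force" is the grip in N (left out, the last holds). Time passes only in rows, so rows that repeat a pose let the fingers close, or fill a call up. It gives the time, the measured TCP pose, the force, the opening and the grip force at its end, in the units of the state.
- read_state(): the state, without advancing time (a new reading comes with each control period).
- read_camera(name): name is "scene" or "side" or "wrist"; returns a dict with "image" (420x560x3 uint8, red, green, blue), "fx", "fy", "cx", "cy" (pixels), "T" (4x4, takes a point from camera to world coordinates). Camera axes: x right, y down, z forward; pixel columns grow to the right and rows downward; lengths in m; the calibration is good to about 2 mm. The wrist camera is an equidistant fisheye: a pixel r from the principal point sees the ray r / f radians off the axis. A picture is of the moment at which its call begins. There is no depth.
- close_job(): hands the job in; it is judged then, once.
The state is a dict: "t": time; "q": joint angles; "dq": joint speeds; "joint_torque": joint torques, N m; "tool_pos": TCP position; "orientation": TCP orientation; "force": force on the tool from outside, world axes, zero at the start; "wrist_torque": the same for the moment, N m; "opening": finger opening in m; "gripper_force": force on a finger pad.
Only numpy, scipy, OpenCV 4.12 (cv2) and the standard library are available. Lean on these libraries where they do the work, as an engineer would, in place of code of your own. Each camera call takes 0.05 s, during which the arm holds its last target. There are 200 camera calls.

## Working session

There is one attempt and no reset: what is moved stays moved. The work goes in short steps, Python scripts to look and compute and a tool call to move; the robot and the scene stay as the last step left them, time stands still between calls to the robot, and variables do not carry over. Pictures are saved under pics/ and viewed, at most 10 in all, crops included, and the job is handed in when it is done.

Besides the shell and the picture viewer there is one more tool, called after "Call:" as a command line: name --pt "numbers of a row" for each row, then --argument value for the rest. arm_command: Moves the arm, as the interface text tells. Shifts and turns lie within -1 to 1; 1 stands for 0.2 m of shift or pi rad of turn. Its arguments: {"type":"object","properties":{"increments":{"type":"array","items":{"type":"array","items":{"type":"number","minimum":-1,"maximum":1}}},"fingers":{"type":"number"},"force":{"type":"number"}},"required":["increments"]}

```bash
mkdir -p pics
cat > h.py <<'E'
from plant import *
import numpy as np, cv2
from scipy.spatial.transform import Rotation as R
def snap(n,f):
    c=read_camera(n); cv2.imwrite('pics/'+f,c['image'][:,:,::-1]); np.savez('pics/'+f[:-4]+'.npz',**c); return c
def load(f): return dict(np.load('pics/'+f+'.npz'))
def ray(c,u,v,fish=False):
    x=(u-c['cx'])/c['fx'];y=(v-c['cy'])/c['fy']
    if fish:
        r=np.hypot(x,y);d=np.array([np.sin(r)*x/r,np.sin(r)*y/r,np.cos(r)]) if r>0 else np.array([0,0,1.])
    else: d=np.array([x,y,1.])
    return c['T'][:3,3],c['T'][:3,:3]@d
def plane(c,u,v,z,fish=False):
    o,d=ray(c,u,v,fish); return o+d*(z-o[2])/d[2]
def proj(c,p,fish=False):
    q=np.linalg.inv(c['T'])@np.r_[p,1]; 
    if fish:
        a=np.arctan2(np.hypot(q[0],q[1]),q[2])/np.hypot(q[0],q[1]); return np.array([c['cx']+c['fx']*a*q[0],c['cy']+c['fy']*a*q[1]])
    return np.array([c['cx']+c['fx']*q[0]/q[2],c['cy']+c['fy']*q[1]/q[2]])
def tri(*rs):
    A=0;b=0
    for o,d in rs:
        d=d/np.linalg.norm(d);P=np.eye(3)-np.outer(d,d);A=A+P;b=b+P@o
    return np.linalg.solve(A,b)
def inc(pos,Rm,p0=None,R0=None):
    s=read_state()
    p0=s['tool_pos'] if p0 is None else p0; R0=R.from_rotvec(s['orientation']) if R0 is None else R0
    return np.round(np.r_[R0.inv().apply(np.array(pos)-p0)/.2,(R0.inv()*Rm).as_rotvec()/np.pi],4)
E
python3 - <<'E'
from h import *
for n in('scene','side','wrist'):
    c=snap(n,n+'1.png');print(n,c['fx'],c['cx'],c['cy'],c['T'].round(3).tolist())
s=read_state();print(s)
E
```

```text
scene 442.19024313691517 285.04741927715975 215.5572119943645 [[-0.822, -0.374, 0.429, 0.038], [-0.569, 0.548, -0.613, 0.744], [-0.006, -0.748, -0.664, 0.859], [0.0, 0.0, 0.0, 1.0]]
side 469.26320799779876 279.88179127970557 213.01746317787962 [[-0.999, 0.035, -0.036, 0.557], [0.05, 0.624, -0.78, 0.899], [-0.005, -0.78, -0.625, 0.765], [0.0, 0.0, 0.0, 1.0]]
wrist 325.19226210127806 286.93440428763626 215.15628016110435 [[0.251, -0.924, -0.288, 0.23], [-0.968, -0.24, -0.073, -0.561], [-0.002, 0.297, -0.955, 0.384], [0.0, 0.0, 0.0, 1.0]]
{'t': 0.15, 'q': array([-1.40340914e+00,  1.30986687e-01,  1.48907642e+00, -5.69299488e-06,
        1.52300428e+00, -8.54049373e-02]), 'dq': array([ 0.00064338, -0.00101697, -0.00072067,  0.00100796,  0.00071263,
       -0.00110419]), 'joint_torque': array([-1.11389388e-04, -5.60475647e+01, -4.92334485e+01,  7.67127145e-02,
        3.05004918e-02, -7.77721652e-05]), 'tool_pos': array([ 0.15005108, -0.580739  ,  0.40390285]), 'orientation': array([-3.11506950e+00, -3.95843198e-01,  1.03804832e-04]), 'force': array([-0.18563676, -0.60645135,  0.92024609]), 'wrist_torque': array([-0.03677675, -0.01446781,  0.010596  ]), 'gripper_force': 0.0, 'opening': 0.09344636954774586}
```

View pics/scene1.png

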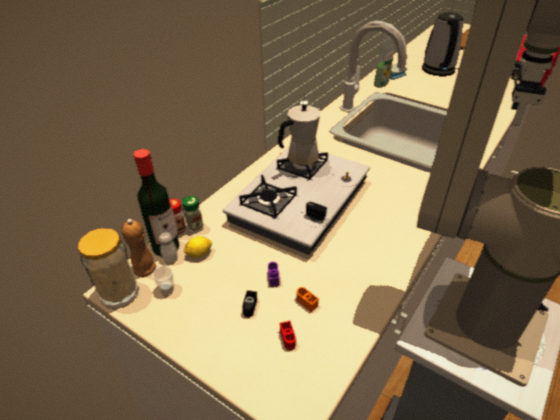

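View pics/side1.png

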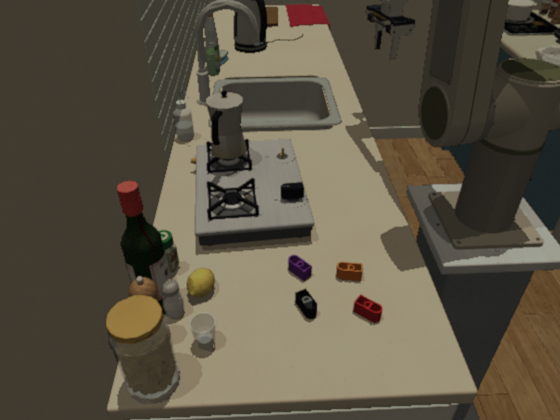

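Candidates in scene view: black knob (250,303), purple (273,273), orange (307,299), red (288,334), and the fitted black knob (316,211). The target is the loose black one (side view 307,303). The bare stem is at scene (346,176), side (282,153), beside the moka pot (−y valve).

Run:
```python
from h import *
a=load('scene1');b=load('side1')
print('knob',plane(a,250,303,.03),plane(b,307,303,.03))
print('stem',tri(ray(a,347,174),ray(b,282.5,149)), plane(a,347,174,.088),plane(b,282.5,149,.088))
print('fitknob',plane(a,317,206,.1),plane(b,291,186,.1))
print('lemon',plane(a,198,258,0),'glass',plane(a,165,290,0),plane(b,204,342,0))
print('purple',plane(b,300,267,.03),'or',plane(b,350,271,.03),'red',plane(b,368,308,.03))
ca=a['image'][270:340,220:300];cb=b['image'][275:335,275:345]; cc=a['image'][150:240,290:380]; cd=b['image'][130:220,240:330]
f=lambda i:cv2.resize(i,(400,300),interpolation=cv2.INTER_CUBIC)
im=np.vstack([np.hstack([f(ca),f(cb)]),np.hstack([f(cc),f(cd)])])
im=cv2.convertScaleAbs(im,alpha=1.8)
cv2.imwrite('pics/crop1.png',im[:,:,::-1])
# hob corners
for n,c,ps in(('scene',a,[(228,207),(300,240),(370,176)]),('side',b,[(200,228),(308,222),(296,142)])):
    print(n,[plane(c,*p,.06).round(3) for p in ps])
```

```text
knob [0.46733698 0.27446653 0.03      ] [0.47431339 0.27678402 0.03      ]
stem [ 0.49509287 -0.23081634  0.08352451] [ 0.49046382 -0.22133374  0.088     ] [ 0.49609433 -0.22809408  0.088     ]
fitknob [ 0.48014427 -0.03587917  0.1       ] [ 0.48600679 -0.03312013  0.1       ]
lemon [0.68706614 0.21953277 0.        ] glass [0.68025804 0.34476953 0.        ] [ 6.79973815e-01  3.37868002e-01 -1.11022302e-16]
purple [0.47990029 0.17463092 0.03      ] or [0.37273287 0.19268492 0.03      ] red [0.35394996 0.29624841 0.03      ]
scene [array([0.706, 0.066, 0.06 ]), array([0.469, 0.062, 0.06 ]), array([ 0.445, -0.286,  0.06 ])]
side [array([0.703, 0.066, 0.06 ]), array([0.452, 0.058, 0.06 ]), array([ 0.451, -0.312,  0.06 ])]
```

View pics/crop1.png

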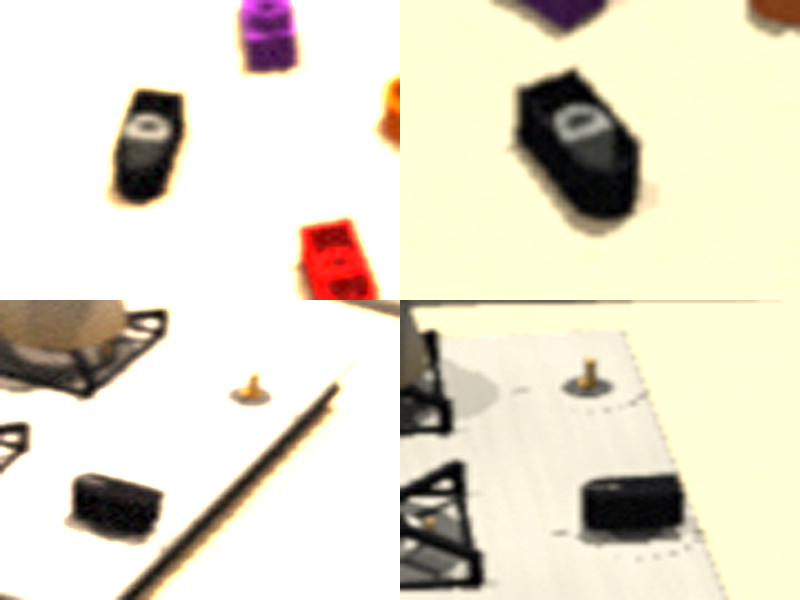

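The crop confirms it: the loose black knob lies mouth up, with its grey boss visible. Its nose points at lower-right in the side view (about 310,315) and its flat end is at about 301,292. I'll go above the stem and take a close look.

```bash
cat >> h.py <<'E'
def frame(z,x):
    z=np.array(z,float);z/=np.linalg.norm(z);x=np.array(x,float);x=x-z*(x@z);x/=np.linalg.norm(x)
    return R.from_matrix(np.c_[x,np.cross(z,x),z])
def go(pos,z=(0,0,-1),x=(1,0,0),grasp=False):
    Rm=frame(z,x); pos=np.array(pos,float)
    if grasp: pos=pos-.167*Rm.as_matrix()[:,2]
    i=inc(pos,Rm); k=max(1,np.abs(i[:3]).max()); print('inc',i.tolist(),'scale',k,(i[:3]/k).round(4).tolist(),'turn deg',np.linalg.norm(i[3:])*180)
E
python3 - <<'E'
from h import *
a=load('side1');n=plane(a,310,315,.03);f=plane(a,301,292,.03);print(n,f,np.degrees(np.arctan2(*(n-f)[[1,0]])))
go((.44,-.23,.36))
E
```

```text
[0.47132786 0.30748415 0.03      ] [0.48390054 0.24685089 0.03      ] 101.71462463689053
inc [1.8423, -1.335, 0.2217, -0.0005, 0.0, 0.0805] scale 1.8423 [1.0, -0.7246, 0.1203] turn deg 14.490279500409923
```

Call:
arm_command --pt "1 -0.72 0.12 0 0 0.08" --pt "1 -0.72 0.12 0 0 0.08" --pt "1 -0.72 0.12 0 0 0.08" --pt "1 -0.72 0.12 0 0 0.08" --pt "1 -0.72 0.12 0 0 0.08" --fingers -1

```text
t: 0.78
tool_pos: [0.3098, -0.3885, 0.38]
orientation: [-3.14, -0.01, 0.0]
force: [-0.3, -0.6, -0.1]
opening: 0.0931
gripper_force: 0.0
```

```bash
python3 -c "
from h import *
go((.44,-.23,.36))"
```

```text
inc [0.6565, -0.7881, 0.1013, -0.0005, 0.0, 0.0021] scale 1 [0.6565, -0.7881, 0.1013] turn deg 0.38856659660861226
```

Call:
arm_command --pt "0.66 -0.79 0.1 0 0 0.002" --pt "0.66 -0.79 0.1 0 0 0.002" --pt "0.66 -0.79 0.1 0 0 0.002" --pt "0.66 -0.79 0.1 0 0 0.002" --pt "0.66 -0.79 0.1 0 0 0.002"

```text
t: 1.4
tool_pos: [0.4399, -0.2331, 0.3604]
orientation: [-3.141, 0.004, 0.001]
force: [-1.0, -0.4, -0.6]
opening: 0.0926
gripper_force: 0.0
```

```bash
python3 -c "
from h import *
c=snap('wrist','stem2.png');print(read_state()['tool_pos'],proj(c,(.4935,-.227,.088),True),proj(c,(.483,-.034,.092),True))
go((.44,.29,.36))"
```

```text
[ 0.4393593  -0.23385063  0.36058347] [277.50903052 154.08628392] [ 67.61994419 175.9430767 ]
inc [-0.0076, -2.6192, 0.0023, 0.0001, 0.0002, -0.0013] scale 2.6192 [-0.0029, -1.0, 0.0009] turn deg 0.23743630724891251
```

View pics/stem2.png

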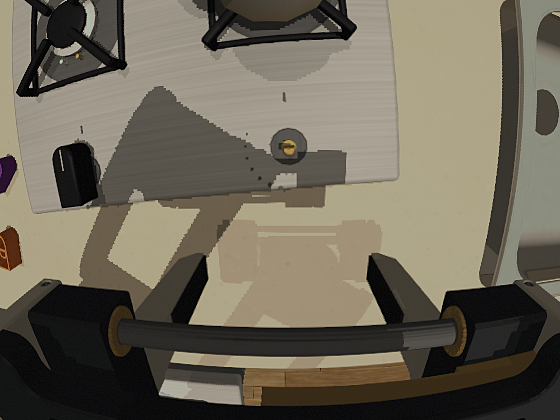

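Stem tip at about (289,147) with its ring centred there, fitted knob at (75,176), and hob front corners at (33,212) and (398,178). Next I compute the stem position and hob yaw, then move towards the loose knob.

Run:
```python
from h import *
c=load('stem2')
hsv=cv2.cvtColor(c['image'],cv2.COLOR_RGB2HSV)
m=cv2.inRange(hsv,(15,100,60),(32,255,255));m[:120]=0;m[175:]=0;m[:,:265]=0;m[:,310:]=0
M=cv2.moments(m,True);u,v=M['m10']/M['m00'],M['m01']/M['m00'];print('brass',u,v,M['m00'])
print('wrist tip@.088',plane(c,u,v,.088,True),'ring@.062',plane(c,289,147,.062,True))
f1,f2=plane(c,33,212,.06,True),plane(c,398,178,.06,True);d=f1-f2;print(f1,f2,'hob yaw',np.arctan2(-d[0],d[1]),np.linalg.norm(d))
a=plane(c,82,129,.06,True);b=plane(c,284,97,.06,True);d=a-b;print('ticks',a,b,np.arctan2(-d[0],d[1]),np.linalg.norm(d))
print('stem-tick dir',np.arctan2(*(b-plane(c,289,147,.062,True))[[1,0]]))
```

```text
brass 288.1666666666667 146.98850574712642 174.0
wrist tip@.088 [ 0.49903664 -0.2352877   0.088     ] ring@.062 [ 0.49660556 -0.23609185  0.062     ]
[0.43947663 0.05575259 0.06      ] [ 0.47026111 -0.335386    0.06      ] hob yaw 0.07854289564569067 0.39234815971461523
ticks [ 0.52392841 -0.03359977  0.06      ] [ 0.53963551 -0.23194594  0.06      ] 0.07902542944057672 0.19896711572469156
stem-tick dir 0.09605285058164743
```

Call:
arm_command --pt "0 -1 0 0 0 0" --pt "0 -1 0 0 0 0" --pt "0 -1 0 0 0 0" --pt "0 -1 0 0 0 0" --pt "0 -1 0 0 0 0"

```text
t: 2.08
tool_pos: [0.4405, -0.0341, 0.361]
orientation: [3.141, -0.007, 0.001]
force: [0.5, -0.8, -0.1]
opening: 0.0927
gripper_force: 0.0
```

Call:
arm_command --pt "0 -1 0 0 0 0" --pt "0 -1 0 0 0 0" --pt "0 -1 0 0 0 0" --pt "0 -1 0 0 0 0" --pt "0 -1 0 0 0 0"

```text
t: 2.7
tool_pos: [0.4421, 0.1655, 0.3605]
orientation: [3.141, -0.008, -0.001]
force: [0.9, -0.6, 0.2]
opening: 0.093
gripper_force: 0.0
```

Call:
arm_command --pt "0 -0.6 0 0 0 0" --pt "0 -0.6 0 0 0 0" --pt "0 -0.6 0 0 0 0" --pt "0 -0.6 0 0 0 0" --pt "0 -0.6 0 0 0 0"

```text
t: 3.32
tool_pos: [0.4427, 0.2846, 0.3608]
orientation: [3.141, -0.012, 0.0]
force: [0.3, -1.2, 0.3]
opening: 0.0931
gripper_force: 0.0
```

Run:
```python
from h import *
c=snap('wrist','knob2.png');s=read_state();print(s['t'],s['tool_pos'],s['orientation'])
u,v=proj(c,(.475,.276,.03),True).astype(int);print(u,v)
u=np.clip(u,75,485);v=np.clip(v,75,345)
cv2.imwrite('pics/knob2c.png',cv2.resize(c['image'][v-75:v+75,u-75:u+75,::-1],(600,600),interpolation=cv2.INTER_CUBIC));print(u,v)
```

```text
3.375 [0.44261329 0.28490239 0.36084627] [ 3.14126831e+00 -1.14873890e-02  3.89971420e-04]
294 169
294 169
```

View pics/knob2c.png

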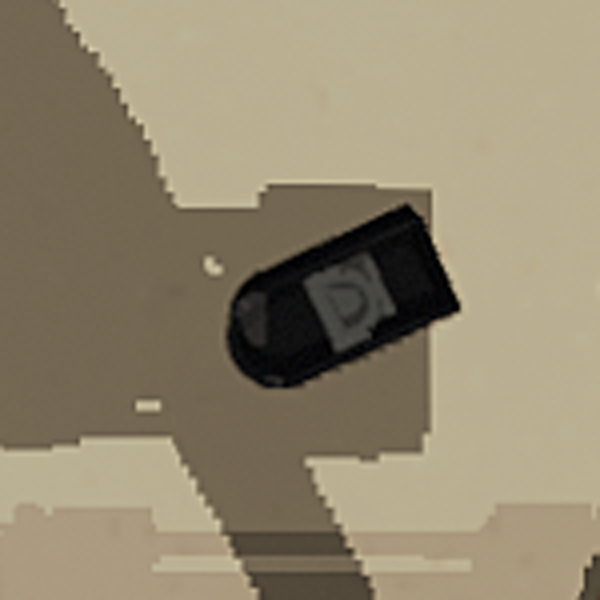

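```bash
cat > k.py <<'E'
from h import *
def knobfit(c,z,uv,half=75,thr=34):
    u,v=np.array(uv,int);im=c['image'].max(2);m=(im<thr).astype(np.uint8);w=np.zeros_like(m);w[max(0,v-half):v+half,max(0,u-half):u+half]=1;m=cv2.morphologyEx(m*w,cv2.MORPH_CLOSE,np.ones((3,3)))
    cs,_=cv2.findContours(m,cv2.RETR_EXTERNAL,cv2.CHAIN_APPROX_NONE)
    k=max(cs,key=cv2.contourArea)[:,0]
    P=np.array([plane(c,*p,z,True)[:2] for p in k])
    r=cv2.minAreaRect((P*1000).astype(np.float32));return k,P,r
E
python3 - <<'E'
from k import *
c=load('knob2')
for t in(34,45):
    k,P,r=knobfit(c,.03,(294,169),thr=t);print(len(k),k.min(0),k.max(0),r)
g=lambda x,y:plane(c,219+x/4,94+y/4,.03,True)
n,f,b=g(232,335),g(438,255),g(350,300);print(n,f,b,np.degrees(np.arctan2(*(n-f)[[1,0]])))
E
```

```text
141 [276 145] [333 190] ((474.8567199707031, 268.5632629394531), (28.85685157775879, 55.23514938354492), 25.25330352783203)
141 [276 145] [333 190] ((474.7618408203125, 268.437744140625), (29.135602951049805, 55.3812370300293), 25.25330352783203)
[0.4668023 0.2927684 0.03     ] [0.48633321 0.24295357 0.03      ] [0.47526077 0.26417111 0.03      ] 111.40867200312431
```

```bash
cat >> k.py <<'E'
def hv(deg): a=np.radians(deg);return np.array([np.cos(a),np.sin(a),0])
UP=np.array([0,0,1.])
def tilt(h,al): # tool z = down*cos - h*sin, tool x toward +h
    al=np.radians(al);return -UP*np.cos(al)-h*np.sin(al), h*np.cos(al)-UP*np.sin(al)
E
python3 - <<'E'
from k import *
h=hv(113.5);z,x=tilt(h,35);p=np.array([.4724,.274,.024])
go(p-.10*z,z,x,True)
E
```

```text
inc [-0.1613, -0.6467, 0.5904, -0.1922, -0.1251, -0.6102] scale 1 [-0.1613, -0.6467, 0.5904] turn deg 117.33665427307871
```

Call:
arm_command --pt "0 0 0 -0.018 -0.012 -0.056" --pt "0 0 0 -0.036 -0.024 -0.112" --pt "0 0 0 -0.054 -0.036 -0.168" --pt "0 0 0 -0.072 -0.048 -0.224" --pt "-0.05 -0.2 0.1 -0.09 -0.06 -0.28"

```text
t: 4.0
tool_pos: [0.434, 0.3249, 0.3428]
orientation: [2.586, 1.215, -0.259]
force: [0.8, 0.8, 0.3]
opening: 0.093
gripper_force: 0.0
```

```bash
cat > a.py <<'E'
from k import *
h=hv(113.5);z,x=tilt(h,35);p=np.array([.4724,.274,.024])
import sys
go(p-float(sys.argv[1])*z,z,x,True);print(read_state()['q'].round(2))
E
python3 a.py .1
```

```text
inc [0.3899, -0.4452, 0.337, -0.1044, -0.0654, -0.3304] scale 1 [0.3899, -0.4452, 0.337] turn deg 63.47155293515356
[ 0.63  0.14  1.61 -0.23  1.62  1.34]
```

Call:
arm_command --pt "0.39 -0.445 0.337 -0.104 -0.065 -0.33" --pt "0.39 -0.445 0.337 -0.104 -0.065 -0.33" --pt "0.39 -0.445 0.337 -0.104 -0.065 -0.33" --pt "0.39 -0.445 0.337 -0.104 -0.065 -0.33" --pt "0.39 -0.445 0.337 -0.104 -0.065 -0.33"

```text
t: 4.62
tool_pos: [0.4099, 0.4155, 0.2405]
orientation: [1.621, 2.068, -0.432]
force: [0.3, 0.1, 0.9]
opening: 0.0932
gripper_force: 0.0
```

```bash
python3 a.py .1
```

```text
inc [-0.0119, 0.0059, -0.0054, -0.0167, -0.0101, -0.0488] scale 1 [-0.0119, 0.0059, -0.0054] turn deg 9.460434239505078
[ 0.86  0.4   1.54 -0.49  1.53  0.72]
```

Call:
arm_command --pt "-0.012 0.006 -0.005 -0.017 -0.01 -0.049" --pt "-0.012 0.006 -0.005 -0.017 -0.01 -0.049" --pt "-0.012 0.006 -0.005 -0.017 -0.01 -0.049" --pt "-0.012 0.006 -0.005 -0.017 -0.01 -0.049" --pt "-0.012 0.006 -0.005 -0.017 -0.01 -0.049"

```text
t: 5.25
tool_pos: [0.411, 0.415, 0.2429]
orientation: [1.43, 2.167, -0.445]
force: [-1.2, 0.7, 0.6]
opening: 0.093
gripper_force: 0.0
```

```bash
python3 a.py .0
python3 - <<'E'
from k import *
c=snap('wrist','knob3.png')
uv=proj(c,(.4748,.2685,.016),True);print(uv)
k,P,r=knobfit(c,.016,uv,half=60);print(k.min(0),k.max(0),k.mean(0))
s=read_state();Rm=R.from_rotvec(s['orientation']).as_matrix()
# lateral offset of knob silhouette along tool y at grasp depth
h=hv(113.5);x0=np.array([.4724,.274,.024]);yk=np.cross(UP,h)
print('predicted centre line px',[proj(c,x0+h*t+UP*dz,True).round(1).tolist() for t,dz in((-.034,.008),(0.022,.008))])
# plane normal to view: side edges: print row-wise extents
for r_ in range(k[:,1].min(),k[:,1].max()+1,5):
    q=k[k[:,1]==r_,0];print(r_,q.min(),q.max(),(q.min()+q.max())/2)
E
```

```text
inc [-0.0032, 0.0004, 0.5028, 0.0, -0.0007, -0.002] scale 1 [-0.0032, 0.0004, 0.5028] turn deg 0.3814131618075076
[ 0.87  0.38  1.56 -0.54  1.51  0.59]
[287.95247588 219.56464986]
[270 185] [302 252] [286.2259887  220.26553672]
predicted centre line px [[288.1, 253.5], [288.0, 214.0]]
185 281 291 286.0
190 273 299 286.0
195 271 301 286.0
200 271 301 286.0
205 271 301 286.0
210 271 301 286.0
215 270 302 286.0
220 270 302 286.0
225 271 301 286.0
230 271 301 286.0
235 272 301 286.5
240 272 301 286.5
245 273 301 287.0
250 274 301 287.5
```

View pics/knob3.png

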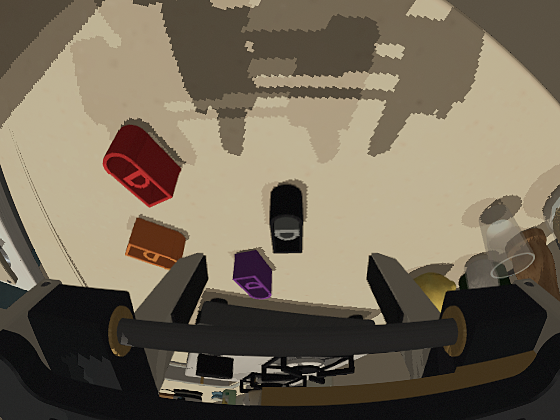

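The black knob is at (286,220), nose up in the image at (286,185), centred between the fingers. The lemon and glass on the right edge stay clear. I descend and grip.

Call:
arm_command --pt "0 0 0.12 0 0 0" --pt "0 0 0.24 0 0 0" --pt "0 0 0.36 0 0 0" --pt "0 0 0.45 0 0 0" --pt "0 0 0.5 0 0 0"

```text
t: 5.92
tool_pos: [0.4337, 0.3621, 0.16]
orientation: [1.429, 2.167, -0.446]
force: [0.3, 0.1, 0.3]
opening: 0.093
gripper_force: 0.0
```

Call:
arm_command --pt "0 0 0 0 0 0" --pt "0 0 0 0 0 0" --pt "0 0 0 0 0 0" --pt "0 0 0 0 0 0" --pt "0 0 0 0 0 0" --fingers 1 --force 20

```text
t: 6.55
tool_pos: [0.4337, 0.3629, 0.1611]
orientation: [1.428, 2.168, -0.444]
force: [0.7, 0.3, 0.7]
opening: 0.0475
gripper_force: 0.0
```

```bash
python3 a.py .0; python3 -c "
from k import *
print(read_state())"
```

```text
inc [-0.0041, 0.0003, 0.0048, 0.0003, -0.0007, -0.0016] scale 1 [-0.0041, 0.0003, 0.0048] turn deg 0.31896081264004833
[ 0.79  0.44  1.66 -0.58  1.33  0.61]
{'t': 6.55, 'q': array([ 0.78649879,  0.44106071,  1.66168345, -0.57952894,  1.33278514,
        0.60634515]), 'dq': array([-5.80333706e-04,  4.70586547e-03,  1.10754495e-03,  8.28205038e-04,
       -3.71279906e-04,  1.88762158e-05]), 'joint_torque': array([ 2.79202347e-02, -6.07347822e+01, -3.85238779e+01, -3.14342871e+00,
        2.22534746e+00, -8.19592620e-03]), 'tool_pos': array([0.43366169, 0.36292463, 0.16111539]), 'orientation': array([ 1.42822456,  2.16756673, -0.4443469 ]), 'force': array([0.71965615, 0.28494018, 0.74391178]), 'wrist_torque': array([ 0.18395586, -0.01851375, -0.00296233]), 'gripper_force': 0.0, 'opening': 0.0474837274901038}
```

Fingers are still closing; I wait, then lift straight up (world z in tool axes ≈ [−0.57, 0, −0.82]).

Call:
arm_command --pt "0 0 0 0 0 0" --pt "0 0 0 0 0 0" --pt "0 0 0 0 0 0" --pt "0 0 0 0 0 0" --pt "0 0 0 0 0 0"

```text
t: 7.18
tool_pos: [0.4336, 0.3627, 0.1608]
orientation: [1.428, 2.168, -0.445]
force: [-0.5, 0.2, 0.1]
opening: 0.0261
gripper_force: 20.0
```

Call:
arm_command --pt "-0.06 0 -0.08 0 0 0" --pt "-0.15 0 -0.21 0 0 0" --pt "-0.23 0 -0.33 0 0 0" --pt "-0.29 0 -0.41 0 0 0" --pt "-0.34 0 -0.49 0 0 0"

```text
t: 7.8
tool_pos: [0.4332, 0.3627, 0.2817]
orientation: [1.429, 2.167, -0.444]
force: [-0.0, 0.3, -0.3]
opening: 0.0254
gripper_force: 20.0
```

Run:
```python
from k import *
s=read_state();print(s['opening'],s['gripper_force'])
for hd in (113.5,100,90):
  h=hv(hd);z,x=tilt(h,-55);p=np.array([.49,.28,.10])
  go(p,z,x,True)
```

```text
0.025417164224121873 19.971618249546736
inc [-0.7193, 0.0983, 1.0251, 0.0016, 0.4993, -0.0011] scale 1.0251 [-0.7017, 0.0959, 1.0] turn deg 89.87467954880286
inc [-0.7046, -0.0615, 1.0141, -0.013, 0.4967, 0.0809] scale 1.0141 [-0.6948, -0.0606, 1.0] turn deg 90.6143491948157
inc [-0.6742, -0.1747, 0.9924, -0.0238, 0.4915, 0.1414] scale 1 [-0.6742, -0.1747, 0.9924] turn deg 92.15800486121648
```

Gripped at 25.4 mm. I rotate it 90° nose-up, moving to a clear spot near (0.475, 0.31).

```bash
cat > b.py <<'E'
from k import *
import sys
h=hv(113.5);z,x=tilt(h,float(sys.argv[1]))
go([float(a) for a in sys.argv[2:5]],z,x,True);s=read_state();print(s['q'].round(2),s['opening'])
Rm=R.from_rotvec(s['orientation']).as_matrix();print('grasp pt',(s['tool_pos']+.167*Rm[:,2]).round(4),'up in tool',Rm[2].round(3),'y',Rm[:,1].round(3))
E
python3 b.py -55 .475 .31 .13
```

```text
inc [-0.6677, 0.0892, 0.8062, 0.0016, 0.4993, -0.0011] scale 1 [-0.6677, 0.0892, 0.8062] turn deg 89.87467954880286
[ 0.79  0.27  1.63 -0.56  1.51  0.49] 0.025417164224121873
grasp pt [0.4714 0.2752 0.1447] up in tool [-0.572  0.004 -0.82 ] y [0.919 0.395 0.004]
```

Call:
arm_command --pt "-0.07 0.01 0.03 0 0.055 0" --pt "-0.15 0.02 0.08 0 0.11 0" --pt "-0.24 0.03 0.15 0 0.166 0" --pt "-0.34 0.045 0.24 0 0.222 0" --pt "-0.43 0.06 0.35 0 0.277 0"

```text
t: 8.43
tool_pos: [0.4884, 0.2654, 0.2731]
orientation: [-1.6, -2.435, -0.222]
force: [-0.1, -0.8, -1.4]
opening: 0.026
gripper_force: 20.0
```

```bash
python3 b.py -55 .475 .31 .13
```

```text
inc [-0.4989, 0.0272, 0.1089, 0.0022, 0.2207, 0.0004] scale 1 [-0.4989, 0.0272, 0.1089] turn deg 39.728038914600354
[ 0.31  0.11  1.77  0.28  1.29 -0.17] 0.025978370638055345
grasp pt [0.4719 0.3062 0.112 ] up in tool [ 0.264  0.006 -0.965] y [0.918 0.396 0.006]
```

Call:
arm_command --pt "-0.13 0.007 0 0 0.055 0" --pt "-0.25 0.014 0.02 0 0.11 0" --pt "-0.38 0.02 0.06 0 0.165 0" --pt "-0.5 0.027 0.11 0 0.2205 0" --pt "-0.5 0.027 0.11 0 0.2205 0"

```text
t: 9.05
tool_pos: [0.5286, 0.1828, 0.2218]
orientation: [-1.247, -1.887, -0.644]
force: [0.1, -0.3, -1.4]
opening: 0.0258
gripper_force: 20.0
```

```bash
python3 b.py -55 .475 .31 .05
python3 - <<'E'
from k import *
a=snap('scene','scene3.png');b=snap('side','side3.png')
s=read_state();g=s['tool_pos']+.167*R.from_rotvec(s['orientation']).as_matrix()[:,2]
o=[]
for c in(a,b):
    u,v=proj(c,g).astype(int);print(u,v);o.append(cv2.resize(c['image'][max(0,v-40):v+40,u-40:u+40],(400,400),interpolation=cv2.INTER_CUBIC))
cv2.imwrite('pics/c3.png',cv2.convertScaleAbs(np.hstack(o),alpha=1.8)[:,:,::-1])
E
```

```text
inc [-0.3071, 0.0086, 0.2244, 0.0012, 0.0011, -0.0018] scale 1 [-0.3071, 0.0086, 0.2244] turn deg 0.43684779958241743
[-0.02  0.39  1.7   0.84  1.58 -0.66] 0.025818181507371963
grasp pt [0.4748 0.3082 0.1256] up in tool [ 0.817 -0.002 -0.576] y [ 0.92   0.393 -0.002]
234 283
309 281
```

View pics/c3.png

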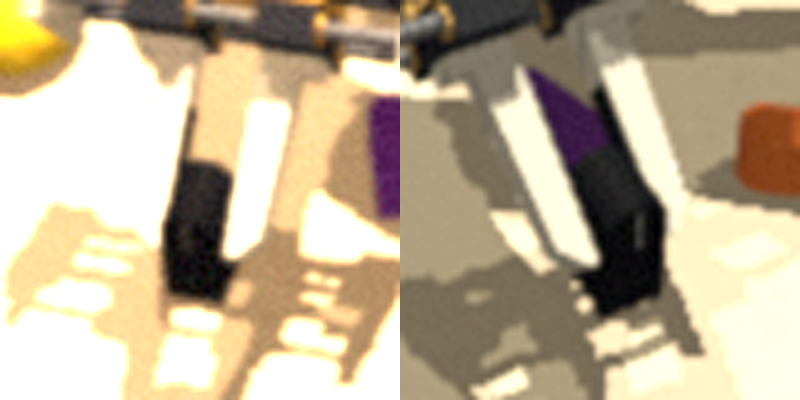

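Knob held upright: nose up, crown with index line facing +h, flat end down. I lower it to contact.

Call:
arm_command --pt "-0.07 0 0.05 0 0 0" --pt "-0.14 0 0.1 0 0 0" --pt "-0.21 0 0.15 0 0 0" --pt "-0.28 0 0.2 0 0 0" --pt "-0.32 0 0.226 0 0 0"

```text
t: 9.78
tool_pos: [0.5287, 0.1847, 0.1448]
orientation: [-1.244, -1.892, -0.645]
force: [0.2, 0.5, 0.4]
opening: 0.0256
gripper_force: 20.0
```

Call:
arm_command --pt "-0.01 0 0.007 0 0 0" --pt "-0.02 0 0.014 0 0 0" --pt "-0.03 0 0.021 0 0 0" --pt "-0.037 0 0.026 0 0 0" --pt "-0.037 0 0.026 0 0 0"

```text
t: 10.4
tool_pos: [0.5294, 0.1846, 0.1375]
orientation: [-1.244, -1.894, -0.647]
force: [-0.5, 0.1, -0.1]
opening: 0.0257
gripper_force: 20.0
```

```bash
python3 b.py -55 .475 .31 .034;  python3 -c "
from k import *
print(read_state()['force'])"
```

```text
inc [-0.032, 0.0006, 0.0219, 0.0016, 0.0019, 0.0002] scale 1 [-0.032, 0.0006, 0.0219] turn deg 0.44855768859757605
[-0.02  0.54  1.69  0.84  1.48 -0.76] 0.02571559169215378
grasp pt [0.4758 0.3099 0.0409] up in tool [ 0.816  0.003 -0.578] y [0.919 0.395 0.003]
[-0.51268951  0.12261355 -0.13589684]
```

Call:
arm_command --pt "-0.006 0 0.004 0 0 0" --pt "-0.012 0 0.008 0 0 0" --pt "-0.018 0 0.012 0 0 0" --pt "-0.02 0 0.014 0 0 0" --pt "-0.02 0 0.014 0 0 0"

```text
t: 11.02
tool_pos: [0.5293, 0.1846, 0.1325]
orientation: [-1.244, -1.893, -0.647]
force: [-0.5, -0.5, -0.5]
opening: 0.0261
gripper_force: 20.0
```

Call:
arm_command --pt "-0.002 0 0.0015 0 0 0" --pt "-0.004 0 0.003 0 0 0" --pt "-0.006 0 0.0045 0 0 0" --pt "-0.008 0 0.006 0 0 0" --pt "-0.008 0 0.006 0 0 0"

```text
t: 11.65
tool_pos: [0.5295, 0.1846, 0.1312]
orientation: [-1.243, -1.893, -0.647]
force: [-1.4, -2.5, 5.5]
opening: 0.0258
gripper_force: 20.0
```

```bash
python3 b.py -55 .475 .31 .034;  python3 -c "
from k import *
print(read_state()['force'])"
```

```text
inc [-0.006, 0.0001, 0.004, 0.0015, 0.0016, 0.0003] scale 1 [-0.006, 0.0001, 0.004] turn deg 0.39844698518121585
[-0.02  0.55  1.69  0.85  1.48 -0.77] 0.02577716401488652
grasp pt [0.4759 0.3099 0.0347] up in tool [ 0.816  0.004 -0.578] y [0.918 0.396 0.004]
[-1.39226234 -2.54201034  5.49539128]
```

Contact at 5.5 N. I release and retreat along the tool axis.

Call:
arm_command --pt "0 0 0 0 0 0" --pt "0 0 0 0 0 0" --pt "0 0 0 0 0 0" --pt "0 0 0 0 0 0" --pt "0 0 0 0 0 0" --fingers -1

```text
t: 12.28
tool_pos: [0.5293, 0.1847, 0.1306]
orientation: [-1.244, -1.893, -0.647]
force: [0.0, -0.4, 0.1]
opening: 0.0714
gripper_force: 0.0
```

Call:
arm_command --pt "0 0 -0.1 0 0 0" --pt "0 0 -0.25 0 0 0" --pt "0 0 -0.4 0 0 0" --pt "0 0 -0.55 0 0 0" --pt "0.15 0 -0.7 0 -0.055 0"

```text
t: 12.9
tool_pos: [0.5669, 0.0926, 0.2334]
orientation: [-1.342, -2.028, -0.548]
force: [0.1, 0.7, -0.1]
opening: 0.0931
gripper_force: 0.0
```

```bash
python3 b.py 0 .47 .3237 .18; python3 b.py 45 .47 .3237 .18
python3 - <<'E'
from k import *
c=snap('side','side4.png')
p=np.array([.4727,.3172,.026]);u,v=proj(c,p).astype(int);print(u,v)
b=cv2.resize(c['image'][v-40:v+40,u-40:u+40],(400,400),interpolation=cv2.INTER_CUBIC)
cv2.imwrite('pics/c4.png',cv2.convertScaleAbs(b,alpha=1.8)[:,:,::-1])
E
```

```text
inc [1.2895, 0.0053, 0.4793, -0.0003, -0.2487, -0.0027] scale 1.2895 [1.0, 0.0041, 0.3717] turn deg 44.76867060791509
[-0.13  0.4   1.61  0.65  1.6  -0.67] 0.0930943179399968
grasp pt [0.5203 0.2006 0.1149] up in tool [ 0.704 -0.004 -0.71 ] y [ 0.92   0.392 -0.004]
inc [1.5364, 0.002, 1.0688, -0.0014, -0.4987, -0.0025] scale 1.5364 [1.0, 0.0013, 0.6957] turn deg 89.7674816400683
[-0.13  0.4   1.61  0.65  1.6  -0.67] 0.0930943179399968
grasp pt [0.5203 0.2006 0.1149] up in tool [ 0.704 -0.004 -0.71 ] y [ 0.92   0.392 -0.004]
309 320
```

View pics/c4.png

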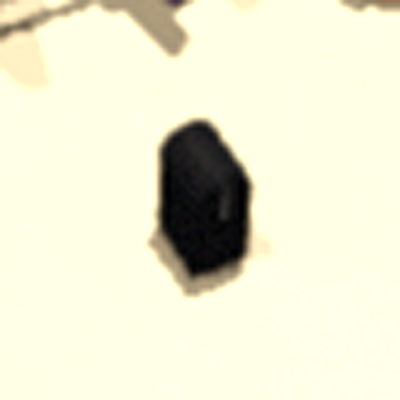

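The knob stands on its flat end, nose up, index line towards +h (around 309,320 in the side view). Now I swing over it to the crown side.

Call:
arm_command --pt "0.26 0 0 0 -0.05 0" --pt "0.5 0 0.05 0 -0.1 0" --pt "0.72 0 0.12 0 -0.15 0" --pt "0.9 0 0.22 0 -0.2 0" --pt "1 0 0.37 0 -0.249 0"

```text
t: 13.58
tool_pos: [0.4908, 0.2747, 0.3283]
orientation: [1.723, 2.615, 0.008]
force: [-0.9, 0.1, -0.5]
opening: 0.093
gripper_force: 0.0
```

```bash
cat > bb.py <<'E'
from k import *
import sys
h=hv(113.5);z,x=tilt(h,45);p=np.array([.4699,.3237,.037]);go(p-float(sys.argv[1])*z,z,x,True)
E
python3 bb.py .12;python3 b.py 0 .47 .3237 .18
```

```text
inc [1.2834, -0.0082, 0.4348, 0.0024, -0.2483, -0.0026] scale 1.2834 [1.0, -0.0064, 0.3388] turn deg 44.69853782843461
inc [0.2657, 0.0022, -0.0951, 0.0031, 0.0017, -0.0015] scale 1 [0.2657, 0.0022, -0.0951] turn deg 0.6913031173081747
[ 0.42  0.07  1.69 -0.01  1.37  0.02] 0.09297503652023978
grasp pt [0.4926 0.2745 0.1613] up in tool [-0.005  0.01  -1.   ] y [0.919 0.395 0.01 ]
```

Call:
arm_command --pt "0.26 0 0 0 -0.05 0" --pt "0.5 0 0 0 -0.1 0" --pt "0.72 0 0.05 0 -0.15 0" --pt "0.9 0 0.15 0 -0.2 0" --pt "1 0 0.25 0 -0.248 0"

```text
t: 14.2
tool_pos: [0.4109, 0.4592, 0.2751]
orientation: [1.337, 2.027, -0.546]
force: [-0.1, -1.2, -1.2]
opening: 0.093
gripper_force: 0.0
```

```bash
python3 bb.py .08
python3 - <<'E'
from k import *
c=snap('wrist','w5.png')
print(proj(c,(.4699,.3237,.037),True))
m=(c['image'].max(2)<40).astype(np.uint8);m[300:]=0;m[:,:200]=0;m[:,380:]=0
cs,_=cv2.findContours(m,0,2);print([(cv2.boundingRect(k),cv2.contourArea(k)) for k in cs if cv2.contourArea(k)>100])
print('pred corners',[proj(c,np.array([.4727,.3172,0])+hv(113.5)*a+UP*b,True).round().tolist() for a,b in((.016,0),(.016,.056),(-.016,.056))])
E
```

```text
inc [0.3191, -0.0015, 0.1297, 0.0004, -0.0005, -0.002] scale 1 [0.3191, -0.0015, 0.1297] turn deg 0.378
[287.13976363 141.66690761]
[((258, 286, 80, 14), 157.5), ((367, 256, 13, 44), 337.5), ((200, 237, 159, 63), 3072.5), ((270, 105, 34, 75), 2183.5)]
pred corners [[287.0, 101.0], [287.0, 154.0], [287.0, 179.0]]
```

The knob mask (columns 270–304, rows 105–180) matches prediction (287; 101–179). I approach and grip.

Call:
arm_command --pt "0.16 0 0.06 0 0 0" --pt "0.32 0 0.13 0 0 0" --pt "0.32 0 0.26 0 0 0" --pt "0.32 0 0.4 0 0 0" --pt "0.32 0 0.53 0 0 0"

```text
t: 14.88
tool_pos: [0.4244, 0.4298, 0.1542]
orientation: [1.343, 2.032, -0.546]
force: [0.2, -0.2, -0.2]
opening: 0.0933
gripper_force: 0.0
```

Call:
arm_command --pt "0 0 0 0 0 0" --pt "0 0 0 0 0 0" --pt "0 0 0 0 0 0" --pt "0 0 0 0 0 0" --pt "0 0 0 0 0 0" --fingers 1 --force 20

```text
t: 15.5
tool_pos: [0.4232, 0.4314, 0.1541]
orientation: [1.339, 2.032, -0.546]
force: [-0.5, -0.8, 1.2]
opening: 0.0475
gripper_force: 0.0
```

Call:
arm_command --pt "0 0 0 0 0 0" --pt "0 0 0 0 0 0" --pt "0 0 0 0 0 0" --pt "0 0 0 0 0 0" --pt "0 0 0 0 0 0"

```text
t: 16.12
tool_pos: [0.4232, 0.4309, 0.1537]
orientation: [1.339, 2.031, -0.547]
force: [-0.1, -0.1, -0.8]
opening: 0.0258
gripper_force: 20.0
```

```bash
python3 bb.py 0; python3 b.py -45 .48 .29 .15
```

```text
inc [-0.0006, 0.0002, -0.0089, -0.0001, -0.0017, -0.0015] scale 1 [-0.0006, 0.0002, -0.0089] turn deg 0.4084850058447678
inc [-1.3616, -0.0139, 0.5429, 0.0011, 0.4983, -0.0013] scale 1.3616 [-1.0, -0.0102, 0.3987] turn deg 89.69452377932558
[ 0.91  0.62  1.47 -0.67  1.51  0.7 ] 0.02578978377338795
grasp pt [0.47   0.3232 0.035 ] up in tool [-0.703  0.003 -0.711] y [0.919 0.395 0.003]
```

Call:
arm_command --pt "-0.07 0 -0.07 0 0 0" --pt "-0.2 0 -0.2 0 0 0" --pt "-0.3 0 -0.3 0 0 0" --pt "-0.42 0 -0.4 0 0.05 0" --pt "-0.52 0 -0.43 0 0.1 0"

```text
t: 16.75
tool_pos: [0.4282, 0.4193, 0.2917]
orientation: [1.502, 2.283, -0.343]
force: [-0.2, -0.6, -0.1]
opening: 0.0256
gripper_force: 20.0
```

```bash
python3 b.py -45 .48 .29 .13
```

```text
inc [-1.0561, -0.0195, 0.7665, 0.0025, 0.3964, -0.0002] scale 1.0561 [-1.0, -0.0185, 0.7258] turn deg 71.35342808863496
[ 0.82  0.31  1.52 -0.42  1.5   0.49] 0.025564290976080165
grasp pt [0.4586 0.3517 0.1421] up in tool [-0.444  0.007 -0.896] y [0.918 0.397 0.007]
```

Call:
arm_command --pt "-0.16 0 0.04 0 0.057 0" --pt "-0.32 0 0.1 0 0.114 0" --pt "-0.48 0 0.18 0 0.171 0" --pt "-0.63 -0.01 0.3 0 0.228 0" --pt "-0.78 -0.015 0.44 0 0.285 0"

```text
t: 17.38
tool_pos: [0.4968, 0.2519, 0.2822]
orientation: [-1.516, -2.311, -0.346]
force: [-0.8, -0.7, -1.8]
opening: 0.0264
gripper_force: 20.0
```

```bash
python3 b.py -45 .48 .29 .06
```

```text
inc [-0.5656, -0.0052, 0.3116, 0.0029, 0.1118, 0.0011] scale 1 [-0.5656, -0.0052, 0.3116] turn deg 20.131742696547658
[ 0.23  0.13  1.76  0.44  1.35 -0.29] 0.02641223903763451
grasp pt [0.4703 0.3169 0.1307] up in tool [ 0.421  0.009 -0.907] y [0.918 0.396 0.009]
```

Call:
arm_command --pt "-0.14 0 0.05 0 0.056 0" --pt "-0.28 0 0.11 0 0.112 0" --pt "-0.42 0 0.2 0 0.113 0" --pt "-0.566 -0.005 0.31 0 0.113 0" --pt "-0.566 -0.005 0.31 0 0.113 0"

```text
t: 18.0
tool_pos: [0.5255, 0.1808, 0.1748]
orientation: [-1.336, -2.029, -0.553]
force: [0.1, 0.8, -1.0]
opening: 0.026
gripper_force: 20.0
```

```bash
python3 b.py -45 .48 .29 .03
python3 - <<'E'
from k import *
a=snap('scene','s6.png');b=snap('side','d6.png')
s=read_state();print(s['force']);g=s['tool_pos']+.167*R.from_rotvec(s['orientation']).as_matrix()[:,2]
o=[]
for c in(a,b):
    u,v=proj(c,g).astype(int);o.append(cv2.resize(c['image'][max(0,v-40):v+40,u-40:u+40],(400,400),interpolation=cv2.INTER_CUBIC))
cv2.imwrite('pics/c6.png',cv2.convertScaleAbs(np.hstack(o),alpha=1.8)[:,:,::-1])
E
```

```text
inc [-0.0935, 0.0093, 0.0951, 0.001, 0.0001, -0.0008] scale 1 [-0.0935, 0.0093, 0.0951] turn deg 0.23121418641597233
[ 0.01  0.4   1.73  0.72  1.42 -0.66] 0.02597986350813112
grasp pt [0.4789 0.2892 0.0566] up in tool [ 0.707  0.    -0.707] y [0.919 0.395 0.   ]
[-0.33422093  0.2861921   0.21794986]
```

View pics/c6.png

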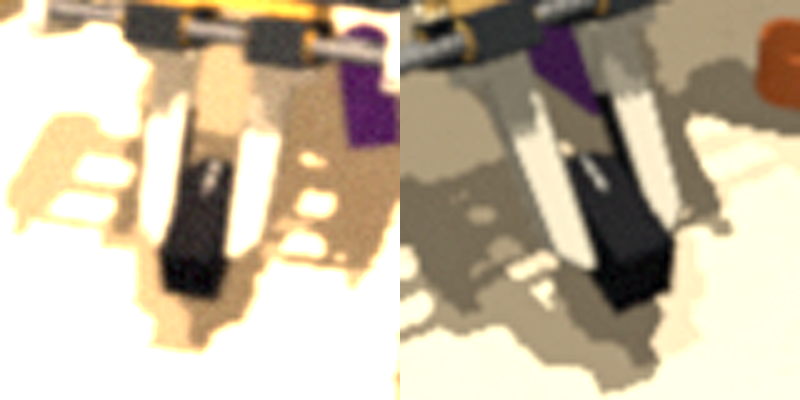

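Crown up, index line towards −h; the flip is done. I lower it to the worktop.

Call:
arm_command --pt "-0.04 0 0.04 0 0 0" --pt "-0.08 0 0.08 0 0 0" --pt "-0.1 0 0.1 0 0 0" --pt "-0.105 0 0.105 0 0 0" --pt "-0.105 0 0.105 0 0 0"

```text
t: 18.73
tool_pos: [0.5262, 0.1819, 0.1463]
orientation: [-1.335, -2.031, -0.556]
force: [0.7, -0.5, -0.4]
opening: 0.0257
gripper_force: 20.0
```

Call:
arm_command --pt "-0.004 0 0.004 0 0 0" --pt "-0.008 0 0.008 0 0 0" --pt "-0.012 0 0.012 0 0 0" --pt "-0.015 0 0.015 0 0 0" --pt "-0.015 0 0.015 0 0 0"

```text
t: 19.35
tool_pos: [0.5261, 0.1818, 0.142]
orientation: [-1.335, -2.031, -0.556]
force: [0.6, 1.0, -0.6]
opening: 0.0259
gripper_force: 20.0
```

```bash
python3 b.py -45 .48 .29 .022;  python3 -c "
from k import *
print(read_state()['force'])"
```

```text
inc [-0.0085, 0.0041, 0.005, 0.0015, 0.0003, -0.0001] scale 1 [-0.0085, 0.0041, 0.005] turn deg 0.27593477490160606
[ 0.01  0.46  1.73  0.73  1.38 -0.7 ] 0.02591938253753919
grasp pt [0.4798 0.2903 0.0238] up in tool [ 0.706  0.003 -0.708] y [0.919 0.395 0.003]
[ 0.64469671  0.96397695 -0.6291625 ]
```

Call:
arm_command --pt "-0.003 0 0.003 0 0 0" --pt "-0.006 0 0.006 0 0 0" --pt "-0.008 0 0.008 0 0 0" --pt "-0.008 0 0.008 0 0 0" --pt "-0.008 0 0.008 0 0 0"

```text
t: 19.98
tool_pos: [0.5266, 0.1818, 0.1411]
orientation: [-1.334, -2.031, -0.558]
force: [-2.3, -4.2, 10.0]
opening: 0.0262
gripper_force: 20.0
```

```bash
python3 b.py -45 .48 .29 .022;  python3 -c "
from k import *
print(read_state()['force'])"
```

```text
inc [-0.0046, 0.0021, 0.0024, 0.0016, -0.0001, 0.0002] scale 1 [-0.0046, 0.0021, 0.0024] turn deg 0.2907988995852632
[ 0.01  0.47  1.73  0.73  1.38 -0.7 ] 0.026176508634598875
grasp pt [0.4803 0.2905 0.023 ] up in tool [ 0.707  0.004 -0.707] y [0.918 0.396 0.004]
[-2.28339876 -4.24184586  9.97281201]
```

Firm contact (10 N). I release and retreat, then take a vertical grasp centred on the bore.

Call:
arm_command --pt "0 0 0 0 0 0" --pt "0 0 0 0 0 0" --pt "0 0 0 0 0 0" --pt "0 0 0 0 0 0" --pt "0 0 0 0 0 0" --fingers -1

```text
t: 20.6
tool_pos: [0.5261, 0.1818, 0.1397]
orientation: [-1.335, -2.031, -0.556]
force: [0.8, -0.1, -0.1]
opening: 0.0709
gripper_force: 0.0
```

Call:
arm_command --pt "0 0 -0.1 0 0 0" --pt "0 0 -0.25 0 0 0" --pt "0.05 0 -0.4 0 -0.03 0" --pt "0.2 0 -0.5 0 -0.085 0" --pt "0.4 0 -0.6 0 -0.14 0"

```text
t: 21.22
tool_pos: [0.5374, 0.1542, 0.2832]
orientation: [-1.57, -2.377, -0.273]
force: [0.0, -0.7, -0.4]
opening: 0.0931
gripper_force: 0.0
```

```bash
python3 b.py 0 .4767 .2988 .14
```

```text
inc [0.7792, 0.0048, 0.1484, 0.0016, -0.1078, -0.0021] scale 1 [0.7792, 0.0048, 0.1484] turn deg 19.40981823717059
[ 0.08  0.15  1.71  0.33  1.39 -0.4 ] 0.09309150789682728
grasp pt [0.5162 0.2054 0.1257] up in tool [ 0.332  0.004 -0.943] y [0.92  0.392 0.004]
```

Call:
arm_command --pt "0.2 0 0 0 -0.04 0" --pt "0.4 0 0.04 0 -0.08 0" --pt "0.6 0 0.09 0 -0.108 -0.002" --pt "0.78 0.005 0.148 0.0015 -0.108 -0.002" --pt "0.78 0.005 0.148 0.0015 -0.108 -0.002"

```text
t: 21.85
tool_pos: [0.4751, 0.3018, 0.3076]
orientation: [-1.713, -2.629, -0.006]
force: [0.6, -0.3, -0.1]
opening: 0.0932
gripper_force: 0.0
```

```bash
python3 b.py 0 .4767 .2988 .024
python3 - <<'E'
from k import *
c=snap('wrist','w7.png')
h=hv(113.5);b=np.array([.4767,.2988,0])
uv=proj(c,b+UP*.03,True);print(uv)
k,P,r=knobfit(c,.032,uv,half=60,thr=40);print(k.min(0),k.max(0),r)
d=P-b[:2];print('along h',(d@h[:2]).min(),(d@h[:2]).max(),'across',(d@np.array([h[1],-h[0]])).min(),(d@np.array([h[1],-h[0]])).max())
E
```

```text
inc [-0.0202, 0.0006, 0.5827, 0.0003, -0.0018, 0.0018] scale 1 [-0.0202, 0.0006, 0.5827] turn deg 0.46137620224714665
[0.47 0.1  1.71 0.01 1.34 0.06] 0.09320366299980276
grasp pt [0.4749 0.3027 0.1406] up in tool [ 0.006  0.001 -1.   ] y [0.915 0.404 0.001]
[287.9075276  223.34731691]
[272 188] [302 257] ((475.7799377441406, 298.8333740234375), (24.82356071472168, 60.724510192871094), 23.073272705078125)
along h -0.02994829036488644 0.030683586765975164 across -0.01337210131455198 0.011612351723711951
```

Nose edge at −29.9 mm from the assumed bore axis (expected −30): the bore estimate is good. I descend and grip.

Call:
arm_command --pt "-0.01 0 0.15 0 0 0" --pt "-0.02 0 0.3 0 -0.0018 0.0018" --pt "-0.02 0 0.45 0 -0.0018 0.0018" --pt "-0.02 0 0.55 0 -0.0018 0.0018" --pt "-0.02 0 0.583 0 -0.0018 0.0018"

```text
t: 22.52
tool_pos: [0.4771, 0.296, 0.1884]
orientation: [-1.727, -2.623, 0.004]
force: [0.2, 0.4, 0.5]
opening: 0.0931
gripper_force: 0.0
```

Call:
arm_command --pt "0 0 0 0 0 0" --pt "0 0 0 0 0 0" --pt "0 0 0 0 0 0" --pt "0 0 0 0 0 0" --pt "0 0 0 0 0 0" --fingers 1 --force 30

```text
t: 23.15
tool_pos: [0.4771, 0.2972, 0.1897]
orientation: [1.725, 2.625, -0.0]
force: [-0.0, 0.0, -0.7]
opening: 0.0476
gripper_force: 0.0
```

Call:
arm_command --pt "0 0 0 0 0 0" --pt "0 0 0 0 0 0" --pt "0 0 0 0 0 0" --pt "0 0 0 0 0 0" --pt "0 0 0 0 0 0"

```text
t: 23.78
tool_pos: [0.477, 0.2971, 0.1895]
orientation: [1.725, 2.625, -0.001]
force: [0.2, 0.5, 0.9]
opening: 0.0256
gripper_force: 30.0
```

```bash
python3 b.py 0 .4767 .2988 .024;  python3 -c "
from k import *
print(read_state()['force'])"
```

```text
inc [0.0085, 0.0018, -0.0077, -0.0001, 0.0001, -0.0007] scale 1 [0.0085, 0.0018, -0.0077] turn deg 0.1285457117137713
[ 0.47  0.24  1.78 -0.    1.12  0.06] 0.025590243214638514
grasp pt [0.477  0.297  0.0225] up in tool [-0. -0. -1.] y [ 0.918  0.397 -0.   ]
[0.19499339 0.47473107 0.90079069]
```

Call:
arm_command --pt "0 0 -0.15 0 0 0" --pt "0 0 -0.4 0 0 0" --pt "0 0 -0.65 0 0 0" --pt "0 0 -0.8 0 0 0" --pt "0 0 -0.8 0 0 0"

```text
t: 24.4
tool_pos: [0.478, 0.2976, 0.3528]
orientation: [1.724, 2.623, 0.008]
force: [0.1, -0.3, -1.2]
opening: 0.0261
gripper_force: 30.0
```

```bash
cat > s.py <<'E'
from k import *
import sys
X=-np.array([np.cos(.079),np.sin(.079),0])
go([float(a) for a in sys.argv[1:4]],(0,0,-1),X,True);s=read_state();print(s['q'].round(2),s['opening'],s['force'].round(1),s['t'])
Rm=R.from_rotvec(s['orientation']).as_matrix();print('grasp pt',(s['tool_pos']+.167*Rm[:,2]).round(4),'X',Rm[:,0].round(4),'z',Rm[:,2].round(4))
E
python3 s.py .498 -.16 .19
```

```text
inc [-2.1403, -0.8155, -0.0255, 0.0016, 0.0012, -0.3953] scale 2.1403 [-1.0, -0.381, -0.0119] turn deg 71.15491069490567
[ 0.47  0.06  1.66 -0.    1.42  0.06] 0.026050975116175292 [ 0.1 -0.3 -1.2] 24.4
grasp pt [0.4789 0.298  0.1858] X [-0.3966  0.918  -0.    ] z [ 0.0053  0.0023 -1.    ]
```

Call:
arm_command --pt "-0.28 -0.1 0 0 0 -0.055" --pt "-0.56 -0.21 0 0 0 -0.11" --pt "-0.84 -0.32 0 0 0 -0.165" --pt "-1 -0.38 -0.01 0 0 -0.22" --pt "-1 -0.38 -0.01 0 0 -0.275"

```text
t: 25.02
tool_pos: [0.4862, 0.0808, 0.3495]
orientation: [-0.464, -3.105, 0.003]
force: [-0.2, -0.4, -0.4]
opening: 0.0257
gripper_force: 30.0
```

```bash
python3 s.py .498 -.16 .19
```

```text
inc [-0.4084, -1.1341, -0.036, -0.0005, -0.0008, -0.1196] scale 1.1341 [-0.3601, -1.0, -0.0317] turn deg 21.528669722024162
[ 0.06 -0.13  1.85 -0.    1.42 -1.21] 0.025748908468152865 [-0.2 -0.4 -0.4] 25.025
grasp pt [0.4858 0.0806 0.1825] X [-0.9563  0.2925  0.0023] z [-0.0028 -0.0013 -1.    ]
```

Call:
arm_command --pt "-0.1 -0.28 -0.01 0 0 -0.05" --pt "-0.2 -0.56 -0.02 0 0 -0.1" --pt "-0.3 -0.84 -0.03 0 0 -0.12" --pt "-0.36 -1 -0.035 0 0 -0.12" --pt "-0.36 -1 -0.035 0 0 -0.12"

```text
t: 25.65
tool_pos: [0.4959, -0.131, 0.3566]
orientation: [0.116, -3.137, -0.0]
force: [-0.3, 1.0, -0.7]
opening: 0.0261
gripper_force: 30.0
```

```bash
python3 s.py .498 -.16 .19
python3 - <<'E'
from k import *
c=snap('wrist','w8.png');print(c['T'][:3,3])
uv=proj(c,(.4965,-.2345,.075),True).astype(int);print(uv)
hsv=cv2.cvtColor(c['image'],cv2.COLOR_RGB2HSV)
w=np.zeros((420,560),np.uint8);w[max(0,uv[1]-45):uv[1]+45,max(0,uv[0]-45):uv[0]+45]=255
m=cv2.inRange(hsv,(15,100,50),(32,255,255))&w;ys,xs=np.nonzero(m);print('brass',xs.min(),xs.max(),ys.min(),ys.max(),xs.mean(),ys.mean(),len(xs))
o=c['image'][uv[1]-45:uv[1]+45,uv[0]-60:uv[0]+60]
cv2.imwrite('pics/c8.png',cv2.resize(cv2.convertScaleAbs(o,alpha=1.5),(800,600),interpolation=cv2.INTER_CUBIC)[:,:,::-1]);print(o.shape)
E
```

```text
inc [0.0003, -0.1454, -0.0022, 0.0001, -0.0009, -0.0015] scale 1 [0.0003, -0.1454, -0.0022] turn deg 0.3153854784228342
[-0.36 -0.08  1.79 -0.    1.43 -2.  ] 0.026089152446625012 [-0.3  1.  -0.7] 25.65
grasp pt [ 0.4954 -0.131   0.1896] X [-0.9972 -0.0742  0.0029] z [-2.9e-03  1.0e-04 -1.0e+00]
[ 0.41243453 -0.13824507  0.33680502]
[170 210]
brass 161 180 202 217 170.91705069124424 210.23041474654377 217
(90, 120, 3)
```

View pics/c8.png

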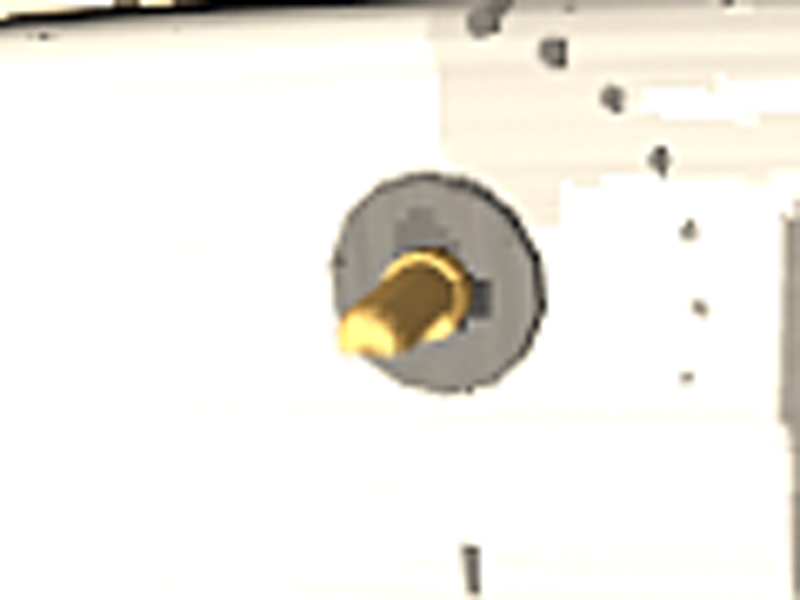

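The ring is centred at about (175.7, 207.4) full-image, with the stem rising to (165.5, 215) at its tip. I compute the axis from this view and the earlier opposite-yaw view.

Run:
```python
from k import *
def ring(f,uv,lo,hi,name):
    c=load(f);g=c['image'].astype(int);hsv=cv2.cvtColor(c['image'],cv2.COLOR_RGB2HSV)
    u,v=uv
    for cx,cy in [uv]:
        # radial scan: outermost point of dark ring along rays
        P=[]
        v_=cv2.GaussianBlur(hsv[:,:,2],(3,3),0).astype(float)
        for a in np.arange(0,2*np.pi,.1):
            rr=np.arange(11,25,.25);q=cv2.remap(v_.astype(np.float32),(cx+rr*np.cos(a)).astype(np.float32)[None],(cy+rr*np.sin(a)).astype(np.float32)[None],cv2.INTER_LINEAR)[0]
            d=np.diff(q);i=np.argmax(d);
            if d[i]>3:P.append((cx+rr[i]*np.cos(a),cy+rr[i]*np.sin(a)))
        P=np.array(P);e=cv2.fitEllipseAMS(P.astype(np.float32));W=np.array([plane(c,*p,.0615,True) for p in P])
        A=np.c_[2*W[:,:2],np.ones(len(W))];ok=np.ones(len(W),bool)
        for _ in range(4):
            s=np.linalg.lstsq(A[ok],(W[ok,:2]**2).sum(1),rcond=None)[0];r=np.sqrt(s[2]+s[0]**2+s[1]**2);res=np.linalg.norm(W[:,:2]-s[:2],axis=1)-r;ok=abs(res)<max(.0008,np.median(abs(res))*2)
        print(name,e,'world',s[:2].round(4),'r',r.round(4),ok.sum(),len(ok))
    return c
ring('stem2',(289,147),0,0,'yaw0');c=ring('w8',(175.7,207.4),0,0,'yaw180')
print('hand ring',plane(c,175.7,207.4,.0615,True),'tip hand',plane(c,110+370/6.667,165+335/6.667,.088,True))
# knob nose/outline in hand: check dark bbox near grasp
s=read_state();Rm=R.from_rotvec(s['orientation']).as_matrix();g=s['tool_pos']+.167*Rm[:,2]
for nm,x,z in(('nose crown',-.0283,-.0095),('flat crown',.0277,-.0095),('flat mouth',.0277,.0225)):print(nm,proj(c,g+Rm[:,0]*x+Rm[:,2]*z,True).round(1))
v=c['image'].max(2);u=287
print('col287 ',[(r,int(v[r,u])) for r in range(180,345,3)])
```

```text
yaw0 ((288.2746887207031, 145.92759704589844), (36.64394760131836, 37.01915740966797), 84.13895416259766) world [ 0.4974 -0.2355] r 0.0158 62 62
yaw180 ((175.81358337402344, 206.68441772460938), (29.019943237304688, 34.3931884765625), 143.2748565673828) world [ 0.497  -0.2345] r 0.0157 57 63
hand ring [ 0.49714421 -0.23390467  0.0615    ] tip hand [ 0.49651025 -0.23416348  0.088     ]
nose crown [291.6 339.7]
flat crown [292.3 243.3]
flat mouth [291.5 221.2]
col287  [(180, 165), (183, 169), (186, 172), (189, 164), (192, 169), (195, 132), (198, 82), (201, 81), (204, 83), (207, 82), (210, 81), (213, 79), (216, 112), (219, 115), (222, 3), (225, 11), (228, 15), (231, 10), (234, 13), (237, 11), (240, 14), (243, 12), (246, 25), (249, 16), (252, 16), (255, 15), (258, 13), (261, 14), (264, 16), (267, 14), (270, 13), (273, 13), (276, 12), (279, 13), (282, 15), (285, 14), (288, 15), (291, 12), (294, 13), (297, 20), (300, 19), (303, 20), (306, 95), (309, 91), (312, 92), (315, 90), (318, 130), (321, 128), (324, 129), (327, 89), (330, 37), (333, 40), (336, 39), (339, 41), (342, 42)]
```

```bash
python3 s.py .4985 -.2349 .125
python3 - <<'E'
from k import *
c=load('w8');v=c['image'].max(2)
for r in(226,236,256,270): print(r,''.join('%4d'%x for x in v[r,255:325:2]))
E
```

```text
inc [0.026, -0.5262, 0.3228, 0.0003, -0.0009, -0.0011] scale 1 [0.026, -0.5262, 0.3228] turn deg 0.2614651028340111
[-0.36 -0.08  1.79 -0.    1.43 -2.  ] 0.026066944449432132 [ 0.2 -0.7  0.5] 25.7
grasp pt [ 0.4955 -0.1295  0.1897] X [-0.9972 -0.0753  0.0029] z [-3.e-03  8.e-04 -1.e+00]
226  111 112 109 199  90   7  13  13   8  11  16  12  12  17  16  12  14  13  13  11   9  13  12  15  16  13  13  10  60 114 110 110 111 110 110
236  112 113 119  32  11   8  13  12  13  11  13  15  13  13  11  12  14  16  14  15  10  13  11  17  15  14  12  13  13  46 114 109 110 110 109
256   87  87  66   6  11  13  15  13  12  15  15  16  14  10  15  17  12  18  15  11  13  16  13  16  12  12  12  15  14   6  72  88  86  85  85
270   88  91  41  11  10  13  13  11  14  14  12  15  12  14  15  16  13  17  11  16  10  14  12  14  13  18  10  15  13  13  65  88  85  86  87
```

Call:
arm_command --pt "0.01 -0.15 0 0 -0.001 -0.001" --pt "0.02 -0.32 0.05 0 -0.001 -0.001" --pt "0.026 -0.48 0.15 0 -0.001 -0.001" --pt "0.026 -0.526 0.25 0 -0.001 -0.001" --pt "0.026 -0.526 0.32 0 -0.001 -0.001"

```text
t: 26.32
tool_pos: [0.4992, -0.2331, 0.2924]
orientation: [-0.127, 3.138, 0.002]
force: [0.7, -0.4, -0.3]
opening: 0.0259
gripper_force: 30.0
```

Call:
arm_command --pt "0 0 0 0 0 0" --pt "0 0 0 0 0 0" --pt "0 0 0 0 0 0" --pt "0 0 0 0 0 0" --pt "0 0 0 0 0 0"

```text
t: 26.95
tool_pos: [0.4996, -0.2342, 0.2951]
orientation: [-0.127, 3.135, -0.001]
force: [0.0, -0.0, -0.1]
opening: 0.0264
gripper_force: 30.0
```

```bash
python3 s.py .4985 -.2349 .112; python3 s.py .4985 -.2349 .112
```

```text
inc [0.0061, -0.003, 0.0806, -0.0003, 0.0011, 0.0007] scale 1 [0.0061, -0.003, 0.0806] turn deg 0.24082358688467373
[-0.53  0.08  1.75  0.    1.31 -2.18] 0.026378575654287823 [ 0.  -0.  -0.1] 26.95
grasp pt [ 0.5002 -0.2343  0.1281] X [-0.9967 -0.081  -0.0035] z [ 3.6e-03 -5.0e-04 -1.0e+00]
inc [0.0061, -0.003, 0.0806, -0.0003, 0.0011, 0.0007] scale 1 [0.0061, -0.003, 0.0806] turn deg 0.24082358688467373
[-0.53  0.08  1.75  0.    1.31 -2.18] 0.026378575654287823 [ 0.  -0.  -0.1] 26.95
grasp pt [ 0.5002 -0.2343  0.1281] X [-0.9967 -0.081  -0.0035] z [ 3.6e-03 -5.0e-04 -1.0e+00]
```

Call:
arm_command --pt "0.006 -0.003 0.03 0 0.001 0.0007" --pt "0.006 -0.003 0.06 0 0.001 0.0007" --pt "0.006 -0.003 0.08 0 0.001 0.0007" --pt "0.006 -0.003 0.08 0 0.001 0.0007" --pt "0.006 -0.003 0.08 0 0.001 0.0007"

```text
t: 27.58
tool_pos: [0.4985, -0.235, 0.2788]
orientation: [0.124, -3.139, 0.001]
force: [0.0, -0.3, -0.7]
opening: 0.0259
gripper_force: 30.0
```

```bash
python3 s.py .4985 -.2349 .104
```

```text
inc [-0.0002, 0.0003, 0.0389, -0.0002, -0.0, -0.0001] scale 1 [-0.0002, 0.0003, 0.0389] turn deg 0.04024922359499621
[-0.53  0.1   1.76 -0.    1.28 -2.18] 0.02594658617305533 [ 0.  -0.3 -0.7] 27.575
grasp pt [ 0.4984 -0.235   0.1118] X [-9.969e-01 -7.870e-02  1.000e-04] z [-1.e-04 -5.e-04 -1.e+00]
```

On target. Lowering slowly by 8 mm.

Call:
arm_command --pt "0 0 0.008 0 0 0" --pt "0 0 0.016 0 0 0" --pt "0 0 0.024 0 0 0" --pt "0 0 0.032 0 0 0" --pt "0 0 0.039 0 0 0"

```text
t: 28.2
tool_pos: [0.4986, -0.2349, 0.271]
orientation: [-0.124, 3.139, -0.001]
force: [0.4, 1.6, 0.9]
opening: 0.0255
gripper_force: 30.0
```

```bash
python3 s.py .4985 -.2349 .095; python3 -c "
from h import *
print(read_state()['wrist_torque'])"
```

```text
inc [0.0003, 0.0003, 0.0449, -0.0002, 0.0001, -0.0] scale 1 [0.0003, 0.0003, 0.0449] turn deg 0.04024922359499621
[-0.53  0.1   1.77 -0.    1.27 -2.18] 0.025549082352529687 [0.4 1.6 0.9] 28.2
grasp pt [ 0.4986 -0.235   0.104 ] X [-9.969e-01 -7.880e-02 -3.000e-04] z [ 4.e-04 -6.e-04 -1.e+00]
[ 0.05917    -0.35230181  0.02374267]
```

No blocking force 3.5 mm past the nominal contact height, so it appears to be entering the bore. Continuing.

Call:
arm_command --pt "0 0 0.009 0 0 0" --pt "0 0 0.018 0 0 0" --pt "0 0 0.027 0 0 0" --pt "0 0 0.036 0 0 0" --pt "0 0 0.045 0 0 0"

```text
t: 28.82
tool_pos: [0.4986, -0.2349, 0.262]
orientation: [-0.124, 3.139, -0.001]
force: [1.7, -0.3, 1.2]
opening: 0.0258
gripper_force: 30.0
```

```bash
python3 s.py .4985 -.2349 .0905; python3 -c "
from h import *
print(read_state()['wrist_torque'])"
```

```text
inc [0.0003, 0.0002, 0.0224, -0.0002, 0.0001, -0.0] scale 1 [0.0003, 0.0002, 0.0224] turn deg 0.04024922359499621
[-0.53  0.11  1.77 -0.    1.25 -2.18] 0.025820967513923085 [ 1.7 -0.3  1.2] 28.825
grasp pt [ 0.4986 -0.235   0.095 ] X [-9.969e-01 -7.880e-02 -3.000e-04] z [ 3.e-04 -6.e-04 -1.e+00]
[ 0.14651551 -0.58368781 -0.05843032]
```

It is inserted (12.5 mm past contact at 1.2 N). Down to fully on, then hold.

Call:
arm_command --pt "0 0 0.01 0 0 0" --pt "0 0 0.017 0 0 0" --pt "0 0 0.025 0 0 0" --pt "0 0 0.025 0 0 0" --pt "0 0 0.025 0 0 0"

```text
t: 29.45
tool_pos: [0.4986, -0.235, 0.2572]
orientation: [-0.124, 3.139, -0.001]
force: [3.3, 2.2, 3.0]
opening: 0.0258
gripper_force: 30.0
```

```bash
python3 s.py .4985 -.2349 .0845
```

```text
inc [0.0003, 0.0003, 0.0284, -0.0002, 0.0001, -0.0] scale 1 [0.0003, 0.0003, 0.0284] turn deg 0.04024922359499621
[-0.53  0.12  1.78 -0.    1.24 -2.18] 0.025838763417709323 [3.3 2.2 3. ] 29.45
grasp pt [ 0.4986 -0.2351  0.0902] X [-9.969e-01 -7.880e-02 -3.000e-04] z [ 3.e-04 -6.e-04 -1.e+00]
```

Seated (3 N vertical, at the expected height). Now I press in about 6 mm.

Call:
arm_command --pt "0 0 0.007 0 0 0" --pt "0 0 0.014 0 0 0" --pt "0 0 0.021 0 0 0" --pt "0 0 0.028 0 0 0" --pt "0 0 0.03 0 0 0"

```text
t: 30.08
tool_pos: [0.4986, -0.235, 0.2514]
orientation: [-0.124, 3.139, -0.001]
force: [1.4, 2.3, 8.7]
opening: 0.0256
gripper_force: 30.0
```

Call:
arm_command --pt "0 0 0 0 0 0" --pt "0 0 0 0 0 0" --pt "0 0 0 0 0 0" --pt "0 0 0 0 0 0" --pt "0 0 0 0 0 0"

```text
t: 30.7
tool_pos: [0.4986, -0.235, 0.2515]
orientation: [-0.124, 3.139, -0.001]
force: [1.6, 2.1, 7.9]
opening: 0.0256
gripper_force: 30.0
```

```bash
python3 s.py .4985 -.2349 .0845
```

```text
inc [0.0004, 0.0004, 0.0001, -0.0002, 0.0001, -0.0] scale 1 [0.0004, 0.0004, 0.0001] turn deg 0.04024922359499621
[-0.53  0.13  1.78 -0.    1.23 -2.18] 0.025613034991562898 [1.6 2.1 7.9] 30.7
grasp pt [ 0.4987 -0.2351  0.0845] X [-9.969e-01 -7.880e-02 -4.000e-04] z [ 4.e-04 -7.e-04 -1.e+00]
```

About 8 N implies roughly 5 mm in. I press 2 mm more to reach the stop.

Call:
arm_command --pt "0 0 0.003 0 0 0" --pt "0 0 0.006 0 0 0" --pt "0 0 0.009 0 0 0" --pt "0 0 0.009 0 0 0" --pt "0 0 0.009 0 0 0"

```text
t: 31.32
tool_pos: [0.4987, -0.235, 0.251]
orientation: [-0.124, 3.139, -0.001]
force: [-3.1, 4.6, 17.8]
opening: 0.026
gripper_force: 30.0
```

```bash
python3 s.py .4985 -.2349 .083
```

```text
inc [0.0009, 0.0006, 0.0048, -0.0003, 0.0002, -0.0] scale 1 [0.0009, 0.0006, 0.0048] turn deg 0.06489992295835181
[-0.53  0.13  1.78 -0.    1.23 -2.18] 0.026005374054757058 [-3.1  4.6 17.8] 31.325
grasp pt [ 0.4988 -0.2351  0.084 ] X [-9.969e-01 -7.890e-02 -5.000e-04] z [ 6.e-04 -8.e-04 -1.e+00]
```

At the stop: 17.8 N, and the descent has stalled. Handing in.

```bash
python3 -c "
from plant import *
print(close_job()); s=read_state(); print(s['force'],s['opening'])"
```

```text
the job is handed in; nothing more can be done
None
the job is handed in; nothing more can be done
```

I turned the knob over, fitted it fully on the bare stem with its nose to the burners, and handed the job in at about 31 s with the gripper still pressing it at the stop (about 18 N); the hand-in printed no verdict.

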